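# Fit the centre post into the lower tier of a clay lamp

## Task

Take the long thick wooden post out of the rack and fit it into the hole in the plaster-filled neck of the lower clay tier: feel gently for the hole, press the post straight in until it is fully home on the bottom, and let go. The plaster chips easily, so never push hard on it, and leave the other things where they are.

Things in the scene. Friction and masses are not known exactly. Their poses are not given: they have to be found in the camera images.
- post: The post to fit: plain wooden dowel, 16 mm diameter, 110 mm long, about 25 g, with a 1 mm chamfer at its foot. Starts upright in one of the three holes of the rack, standing on the hole's floor. Origin: centre of its foot; z along it, up.
- lower_tier: Unpainted terracotta lower tier of a lamp, fixed to the table, 94 mm high: a foot, a dish with 8 petals (about 200 mm across, top about 58 mm high) and a round neck, 80 mm outer and 60 mm inner diameter, filled with hard plaster. Origin: centre of its underside, on the neck's axis; z up. The plaster chips if the post is pushed against it with more than 40 N.
- neck (a point): Where the neck's axis meets the flat plaster face, 90 mm above the table, 4 mm below the neck's rim. The plaster has one vertical blind hole, 17.6 mm diameter, 36 mm deep, with a sharp unchamfered edge. It was bored by hand: its centre lies 3 to 7 mm from this point in a direction that differs every time and no pose tells; find it by feel or by eye.
- depth_mark (a point): Point on the neck's axis at the level of the hole's floor, 54 mm above the table. The post slides freely down the first 24 mm of the hole; the last 12 mm are tight and take a steady push of about 8 to 10 N; then it stands solidly on the floor, its foot at this level and its top 74 mm above the plaster face, and stays there.
- rack: Dark wooden rack, fixed: block 60 x 176 x 45 mm with three holes of 19.5 mm diameter, 35 mm deep (floor 10 mm above the table), in a row along its y axis at -60, 0 and +60 mm. Origin: centre of its underside. With the fingers closing along the rack's x axis they clear the neighbouring rods.
- rod_thin: Bystander in the rack: thin wooden rod, 10 mm diameter, 110 mm long. Origin: centre of its foot. Leave it.
- rod_short: Bystander in the rack: short wooden rod, 16 mm diameter, 70 mm long. Origin: centre of its foot. Leave it.
- upper_tier: Bystander: loose terracotta upper tier, about 160 mm across, 72 mm high. Origin: centre of its underside. Leave it.
- bowl: Bystander: small terracotta bowl, 72 mm across, 26 mm high. Origin: centre of its underside. Leave it.
- jar: Bystander: closed grey jar, 60 mm across, 75 mm high. Origin: centre of its underside. Leave it.

How it is judged:
On the way:
1. the post is lifted clear of the rack (z of post in the frame of rack above 0.05 m), for 0.1 s.
At the end, for the whole second after the job is handed in: The post stands in the hole of the lower tier, its foot within 3 mm of the hole's floor (below 57 mm above the tier's underside) and within 12 mm of the neck's axis, upright within 0.08 rad, and at rest (z of post in the frame of lower_tier below 0.057 m and horizontal distance between post and lower_tier below 0.012 m and angle between post's own z axis and vertical below 0.08 rad and linear speed of post below 0.02 m/s); the robot touches nothing.
It fails at once if the post is pushed against the tier with more than 40 N (contact force between post and lower_tier above 40 N).
It fails at once if another rod, the upper tier, the bowl or the jar is moved by more than 30 mm (distance of any of rod_thin, rod_short, upper_tier, bowl, jar from where it was at the start of the episode above 0.03 m).
It also fails if it takes over 61 s, if anything falls off the work surface, if the arm or the gripper's body presses on something with over 40 N, if the wrist force passes 120 N, or if a joint passes its speed limit or range.

## Robot

A 6-joint arm with a two-finger parallel gripper is mounted at the origin on the work surface. World frame = base frame: x ahead of the robot, y to its left, z up, the work surface at z = 0. Lengths are in m, angles in rad, forces in N, time in s.
With the tool pointing down it reaches from about 0.325 to 0.9 m from the base axis. Payload 6.1 kg.
Tool frame: the origin (TCP) lies at the very end of the fingers, on their centre line; the grasp point (between the pads) lies 19 mm behind it (bot.tcp_to_grasp is the distance from the TCP to the grasp point, in m); z points along the fingers, x is the direction in which the jaws open and shut, and the axes are right-handed (so a half turn about z gives the same grasp; the last joint's range is limited). The gripper opens to 85 mm and grips with 20 to 120 N. Pads are 22 mm wide; open, the fingers measure 114 mm over their backs; the gripper's body (76 mm by 85 mm) begins 54 mm behind the grasp point. The pads swing forward as they close: fully open they stand 13 mm farther back than shut.
Start: joints at [-1.234, 0.22, 1.526, -0, 1.395, -0.126], TCP at [0.279, -0.559, 0.231] pointing down, gripper open.
Joint ranges: [-2.98, 2.98], [-0.91, 2.08], [0.09, 2.57], [-1.24, 4.39], [0.2, 2.65], [-2.68, 2.68]. Speed limits (rad/s): [2.57, 2.57, 3.01, 3.14, 3.14, 3.14].

## Interface

Orientations are given as a unit quaternion [x, y, z, w].
In Python, from station import status, eyes, workorder, bot gives the robot as it stands.
- The arm moves only by the shell command python3 -m jog 'ROWS'. ROWS is a JSON object of lists of equal length, an entry for each row: "offset": the shift along the world's x, y, z in cm, a list of three; "delta_rot": the turn, a rotation vector about the world's x, y, z in degrees, a list of three; "hand": the closure, from 0 (fully open) to 1 (shut). A call has 1 to 20 rows; each row is the pose to reach, as a shift and turn from the pose commanded when the call began; what a row does not reach only later rows make up. A row lasts 1/12 s, in which the tool goes at most 41.7 mm and 7.16 degrees, less where a joint would pass 70% of its speed; a pose out of reach is approached as far as the arm can. A call with a gripper value outside its range is refused whole. The fingers move at their own pace and stop on an object; the grip force is fixed at half the most. Time passes only in rows, so rows that repeat a pose let the fingers close. It gives the time, the measured TCP pose, the force and the opening at its end, in the units of the state.
- status.read_state(): the state, without advancing time (a new reading comes with each control period).
- eyes.camera(name): name is "side" or "top" or "wrist"; returns (picture, depth): 420x560x3 uint8, red, green, blue; 420x560 float32, m along the optical axis (not along the pixel's ray), 0 where there is no reading.
- eyes.camera_params(name): a dict with "intrinsics" (3x3 intrinsics, pixels), "T" (4x4, takes a point from camera to world coordinates). Camera axes: x right, y down, z forward; pixel columns grow to the right and rows downward; lengths in m; the calibration is good to about 2 mm. A picture is of the moment at which its call begins: read the wrist's pose just before it. camera_params takes no time and is no camera call; for the wrist camera it gives the pose at the moment of the call.
- workorder.job_done(): hands the job in, once; it reports no verdict.
The state is a dict: "t": time; "joint_positions": joint angles; "qvel": joint speeds; "joint_efforts": joint torques, N m; "tcp_pos": TCP position; "ee_rot": TCP orientation; "ft_force": force on the tool from outside, world axes, zero at the start; "torque": the same for the moment, N m; "grip_width": finger opening in m.
Only numpy, scipy, OpenCV 4.12 (cv2) and the standard library are available. Lean on these libraries where they do the work, as an engineer would, in place of code of your own. Each camera call takes 0.05 s, during which the arm holds its last target.

## Working session

There is one attempt and no reset: what is moved stays moved. The work goes in short steps, Python scripts to look and compute and a shell command to move; the robot and the scene stay as the last step left them, time stands still between calls to the robot, and variables do not carry over. Pictures are saved under pics/ and viewed, and the job is handed in when it is done.

```bash
ls; mkdir -p pics; cat > h.py <<'E'
import numpy as np, cv2
from station import status, eyes, workorder, bot
def snap(n,f):
    P=eyes.camera_params(n); im,d=eyes.camera(n)
    cv2.imwrite(f'pics/{f}.png',im[:,:,::-1]); np.savez(f'pics/{f}.npz',im=im,d=d,K=P['intrinsics'],T=P['T'])
    return im,d,P
def load(f): 
    z=np.load(f'pics/{f}.npz'); return z
def px2w(z,u,v,dep=None):
    d=z['d'][int(round(v)),int(round(u))] if dep is None else dep
    K=z['K'];p=np.array([(u-K[0,2])/K[0,0]*d,(v-K[1,2])/K[1,1]*d,d,1]);return (z['T']@p)[:3]
def cloud(z):
    d=z['d'];K=z['K'];v,u=np.mgrid[:d.shape[0],:d.shape[1]]
    p=np.stack([(u-K[0,2])/K[0,0]*d,(v-K[1,2])/K[1,1]*d,d,np.ones_like(d)],-1)@z['T'].T
    return p[...,:3]
def atz(z,u,v,h):
    K=z['K'];r=z['T'][:3,:3]@np.array([(u-K[0,2])/K[0,0],(v-K[1,2])/K[1,1],1]);o=z['T'][:3,3]
    return o+r*(h-o[2])/r[2]
E
python3 - <<'E'
from h import *
for n in ['side','top','wrist']:
    _,_,P=snap(n,n+'0'); print(n,np.round(P['T'],3).tolist(),P['intrinsics'][0])
s=status.read_state(); print(s)
E
```

```text
pics
side [[1.0, 0.016, 0.001, 0.617], [0.01, -0.686, 0.727, -0.62], [0.012, -0.727, -0.686, 0.635], [0.0, 0.0, 0.0, 1.0]] [394.91277374   0.         280.08977546]
top [[0.026, -0.988, 0.153, 0.52], [-1.0, -0.025, 0.012, -0.024], [-0.008, -0.153, -0.988, 0.824], [0.0, 0.0, 0.0, 1.0]] [400.33276882   0.         280.28619608]
wrist [[0.447, -0.863, -0.234, 0.338], [-0.895, -0.432, -0.115, -0.529], [-0.002, 0.261, -0.965, 0.373], [0.0, 0.0, 0.0, 1.0]] [340.08941438   0.         272.23537279]
{'t': 0.15, 'joint_positions': array([-1.23409976e+00,  2.21061540e-01,  1.52736207e+00, -2.04893613e-05,
        1.39469184e+00, -1.26072036e-01]), 'qvel': array([ 0.00031983, -0.00441841, -0.00324566,  0.00055882, -0.0006394 ,
       -0.00106134]), 'joint_efforts': array([ 1.37617972e-03, -4.97482681e+01, -3.89903927e+01, -2.50763105e-04,
        7.11004846e-03,  1.06363822e-05]), 'tcp_pos': array([ 0.27886653, -0.55881196,  0.230433  ]), 'ee_rot': array([ 8.50420367e-01, -5.26103241e-01, -5.98341401e-04, -4.70970020e-04]), 'ft_force': array([-0.51563247,  0.26993467,  0.07027963]), 'torque': array([ 0.00371736, -0.00732626, -0.00517271]), 'grip_width': 0.08558533109261005}
```

View pics/top0.png

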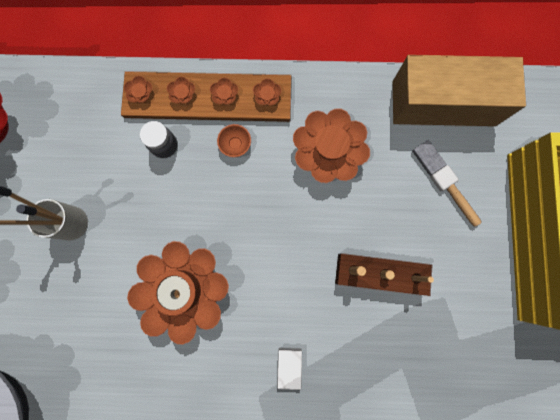

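View pics/side0.png

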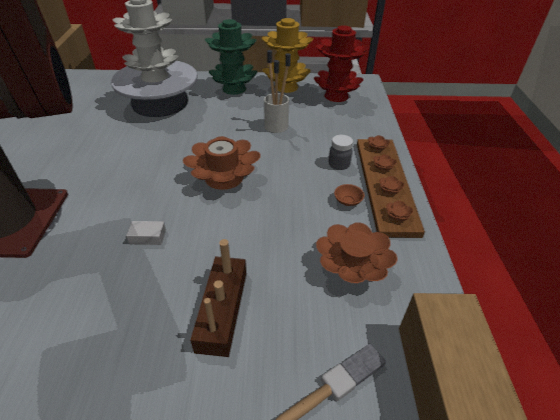

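The top view shows the rack at about (385,275) and the tier at (176,293), with a dark hole spot near (175,294). In the side view the thick long post is the far rod at (225,243). The short rod is in the middle and the thin one is near.

```bash
python3 - <<'E'
from h import *
z=load('top0'); im=z['im'][:,:,::-1]
a=cv2.resize(im[265:325,145:205],(480,480),interpolation=cv2.INTER_CUBIC)
b=cv2.resize(im[245:305,330:440],(0,0),fx=5,fy=5,interpolation=cv2.INTER_CUBIC)
cv2.imwrite('pics/ca.png',a);cv2.imwrite('pics/cb.png',b)
z=load('side0'); im=z['im'][:,:,::-1]
cv2.imwrite('pics/cc.png',cv2.resize(im[230:360,180:260],(0,0),fx=4.5,fy=4.5,interpolation=cv2.INTER_CUBIC))
cv2.imwrite('pics/cd.png',cv2.resize(im[130:190,180:265],(0,0),fx=7,fy=7,interpolation=cv2.INTER_CUBIC))
E
```

```text
(no output)
```

View pics/ca.png

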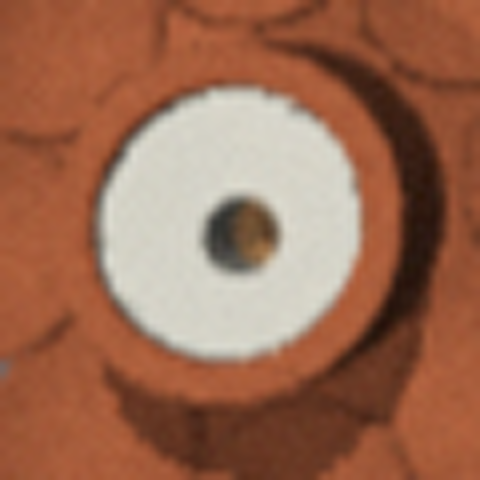

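View pics/cb.png

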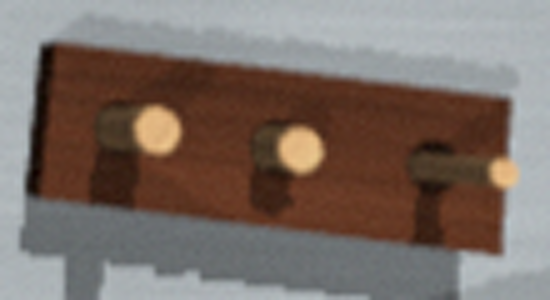

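View pics/cc.png

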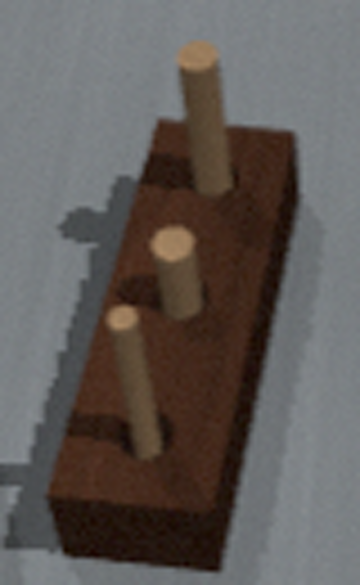

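View pics/cd.png

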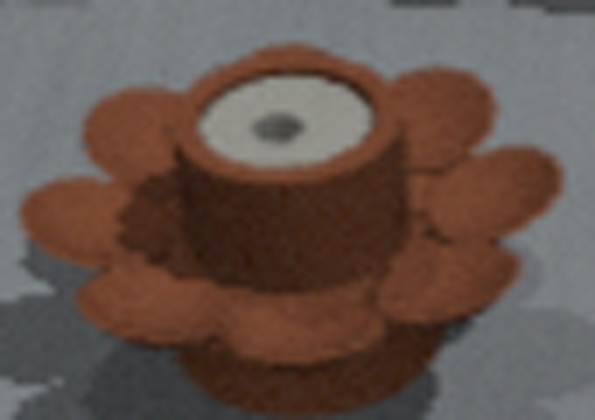

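```bash
python3 - <<'E'
from h import *
t=load('top0'); s=load('side0')
f=lambda c,o,k:((c[0]+.5)/k-.5+o[0],(c[1]+.5)/k-.5+o[1])
r=lambda x:np.round(x,4)
hc=f((241,234),(145,265),8); print('hole top',r(atz(t,*hc,.09)))
pc=f((229,222),(145,265),8); print('plaster ctr top (partly occl)',r(atz(t,*pc,.09)))
hs=f((278,127),(180,130),7); print('hole side',r(atz(s,*hs,.09)))
ps=f((286,120),(180,130),7); print('plaster side',r(atz(s,*ps,.09)))
for n,c in [('post',(158,130)),('short',(300,150)),('thin',(504,173))]:
    u=f(c,(330,245),5); h=.08 if n=='short' else .12; print(n,r(atz(t,*u,h)),r(px2w(t,*u)))
for n,c in [('post',(199,54)),('short',(173,243)),('thin',(122,318))]:
    u=f(c,(180,230),4.5); h=.08 if n=='short' else .12; print(n,'side',r(atz(s,*u,h)))
# rack corners top
for c in [(50,45),(512,98),(500,252),(30,195)]:
    u=f(c,(330,245),5); print(r(atz(t,*u,.045)))
# rim circle fits from clouds
for z in (t,s):
    p=cloud(z); m=(p[...,2]>.088)&(p[...,2]<.098)&(np.hypot(p[...,0]-.5,p[...,1]-.25)<.06)
    q=p[m]; print(m.sum(), r(np.median(q,0)), r(cv2.minEnclosingCircle(q[:,:2].astype(np.float32))[0]))
print(px2w(t,*hc),px2w(t,167,294))
E
```

```text
hole top [0.4675 0.1706 0.09  ]
plaster ctr top (partly occl) [0.4701 0.1735 0.09  ]
hole side [0.4695 0.171  0.09  ]
plaster side [0.4717 0.1753 0.09  ]
post [ 0.5177 -0.1585  0.12  ] [ 0.5177 -0.1581  0.1221]
short [ 0.5117 -0.218   0.08  ] [ 0.5117 -0.2181  0.0796]
thin [ 0.5062 -0.2776  0.12  ] [ 0.5062 -0.2769  0.1221]
post side [ 0.5204 -0.1578  0.12  ]
short side [ 0.514 -0.218  0.08 ]
thin side [ 0.508  -0.2781  0.12  ]
[ 0.5487 -0.1314  0.045 ]
[ 0.5331 -0.3086  0.045 ]
[ 0.4751 -0.3023  0.045 ]
[ 0.4916 -0.124   0.045 ]
196 [0.4822 0.2018 0.0933] [0.4816 0.201 ]
76 [0.4825 0.2015 0.0931] [0.4853 0.1983]
[0.46594342 0.17649059 0.06785357] [0.46690721 0.1841814  0.09097082]
```

Both views agree within 3 mm: post about (0.519,-0.158), hole about (0.4685,0.171), which is about 4 mm from the neck centre. Rack yaw is about -5.5°. Next I move above the post.

```bash
python3 -m jog '{"offset":[[4,6,0],[8,12,0],[12,18,0],[16,25,0],[20,33,0],[24,40.1,-2],[24,40.1,-2],[24,40.1,-2],[24,40.1,-2],[24,40.1,-2],[24,40.1,-2],[24,40.1,-2],[24,40.1,-2],[24,40.1,-2],[24,40.1,-2],[24,40.1,-2]],"delta_rot":[[0,0,10],[0,0,20],[0,0,30],[0,0,40],[0,0,50],[0,0,58],[0,0,58],[0,0,58],[0,0,58],[0,0,58],[0,0,58],[0,0,58],[0,0,58],[0,0,58],[0,0,58],[0,0,58]],"hand":[0,0,0,0,0,0,0,0,0,0,0,0,0,0,0,0]}'
python3 - <<'E'
from h import *
print(np.round(status.read_state()['joint_positions'],3))
snap('wrist','w1')
E
```

```text
t: 1.48
tcp_pos: [0.5185, -0.1597, 0.2114]
ee_rot: [0.999, -0.049, -0.0, 0.0]
ft_force: [0.5, -0.5, -0.1]
grip_width: 0.0851
[-0.444  0.039  1.765 -0.     1.338 -0.346]
```

View pics/w1.png

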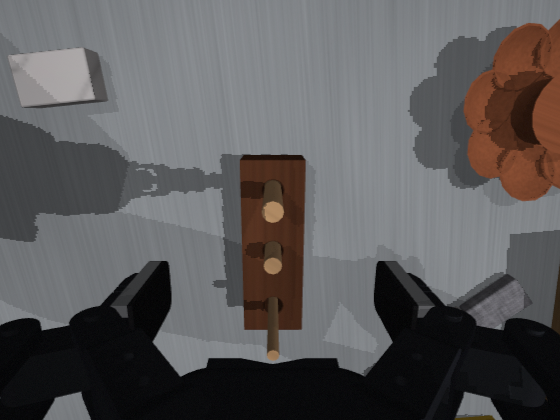

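The wrist view shows the post's top at (273,211), centred between the fingers, and the rack parallel to the picture.

```bash
python3 - <<'E'
from h import *
w=load('w1')
print(w['T'].round(3))
im=w['im'][:,:,::-1]; cv2.imwrite('pics/cw.png',cv2.resize(im[140:365,225:325],(0,0),fx=2.6,fy=2.6))
print(px2w(w,273,211),atz(w,273,211,.12),atz(w,272.5,265,.08),atz(w,272.5,355,.12))
E
```

```text
[[ 0.995 -0.094 -0.026  0.524]
 [-0.097 -0.961 -0.26  -0.093]
 [-0.     0.261 -0.965  0.354]
 [ 0.     0.     0.     1.   ]]
[ 0.51867206 -0.15709759  0.1204265 ] [ 0.51866155 -0.15721476  0.12      ] [ 0.51252392 -0.21681202  0.08      ] [ 0.50664664 -0.27693436  0.12      ]
```

```bash
python3 -m jog '{"offset":[[0,0.1,-3],[0,0.1,-6],[0,0.1,-9],[0,0.1,-12],[0,0.1,-13.8],[0,0.1,-13.8],[0,0.1,-13.8],[0,0.1,-13.8]],"delta_rot":[[0,0,0],[0,0,0],[0,0,0],[0,0,0],[0,0,0],[0,0,0],[0,0,0],[0,0,0]],"hand":[0,0,0,0,0,0,0,0]}'
python3 -m jog '{"offset":[[0,0,0],[0,0,0],[0,0,0],[0,0,0],[0,0,0],[0,0,0],[0,0,0],[0,0,0],[0,0,0],[0,0,0],[0,0,0],[0,0,0]],"delta_rot":[[0,0,0],[0,0,0],[0,0,0],[0,0,0],[0,0,0],[0,0,0],[0,0,0],[0,0,0],[0,0,0],[0,0,0],[0,0,0],[0,0,0]],"hand":[1,1,1,1,1,1,1,1,1,1,1,1]}'
```

```text
t: 2.2
tcp_pos: [0.5199, -0.1585, 0.0749]
ee_rot: [0.999, -0.048, 0.001, 0.0]
ft_force: [-0.1, 0.4, 0.7]
grip_width: 0.0853
t: 3.2
tcp_pos: [0.5193, -0.1573, 0.0737]
ee_rot: [0.999, -0.048, 0.0, 0.0]
ft_force: [-1.7, 0.4, 6.5]
grip_width: 0.0146
```

```bash
python3 -m jog '{"offset":[[0,0,1],[0,0,2],[0,0,4],[0,0,6],[0,0,9],[0,0,12],[0,0,12],[0,0,12]],"delta_rot":[[0,0,0],[0,0,0],[0,0,0],[0,0,0],[0,0,0],[0,0,0],[0,0,0],[0,0,0]],"hand":[1,1,1,1,1,1,1,1]}'
python3 - <<'E'
from h import *
snap('side','s2');snap('wrist','w2')
a=load('s2')['im'][:,:,::-1][170:350,150:290];b=load('w2')['im'][:,:,::-1][150:400,180:380]
cv2.imwrite('pics/c2.png',np.hstack([cv2.resize(a,(390,500)),cv2.resize(b,(400,500))]))
print(status.read_state())
E
```

```text
t: 3.87
tcp_pos: [0.5207, -0.158, 0.1966]
ee_rot: [0.999, -0.048, 0.003, 0.001]
ft_force: [-1.3, -1.1, -0.5]
grip_width: 0.0144
{'t': 3.9667, 'joint_positions': array([-4.39617610e-01,  5.33322675e-02,  1.78480824e+00,  2.35362574e-05,
        1.30397570e+00, -3.43888076e-01]), 'qvel': array([ 0.00171755,  0.02194237,  0.0194599 ,  0.00128775, -0.0012576 ,
        0.000137  ]), 'joint_efforts': array([ 3.54399504e-03, -4.20090437e+01, -3.93722391e+01,  2.79194946e-04,
       -4.34167741e-02,  4.78072639e-05]), 'tcp_pos': array([ 0.51864036, -0.15705613,  0.19298988]), 'ee_rot': array([ 9.98854518e-01, -4.78495933e-02, -2.37610971e-04, -1.10439684e-04]), 'ft_force': array([-0.25817969,  0.68465687, -0.22827123]), 'torque': array([-0.02538721,  0.03297436,  0.02523921]), 'grip_width': 0.014934135884900366}
```

View pics/c2.png

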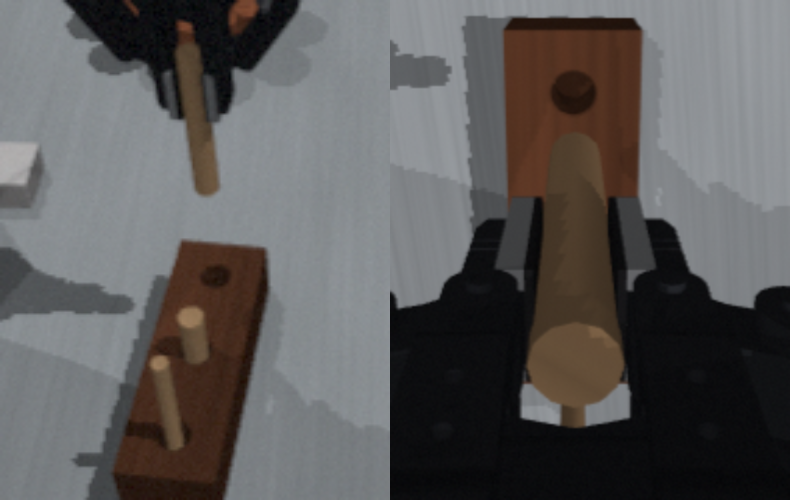

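```bash
python3 -m jog '{"offset":[[-0.5,3,0.5],[-1,6,0.5],[-1.5,9.5,0.5],[-2,13,0.5],[-2.5,16.5,0.5],[-3,20,0.5],[-3.5,23.5,0.5],[-4,27,0.5],[-4.5,30,0.5],[-5.05,32.8,0.5],[-5.05,32.8,0],[-5.05,32.8,-1],[-5.05,32.8,-2],[-5.05,32.8,-2.4],[-5.05,32.8,-2.4],[-5.05,32.8,-2.4],[-5.05,32.8,-2.4]],"delta_rot":[[0,0,0],[0,0,0],[0,0,0],[0,0,0],[0,0,0],[0,0,0],[0,0,0],[0,0,0],[0,0,0],[0,0,0],[0,0,0],[0,0,0],[0,0,0],[0,0,0],[0,0,0],[0,0,0],[0,0,0]],"hand":[1,1,1,1,1,1,1,1,1,1,1,1,1,1,1,1,1]}'
python3 - <<'E'
from h import *
for n in ['side','top','wrist']: snap(n,n+'3')
c=lambda n,r,k:cv2.resize(load(n)['im'][r[0]:r[1],r[2]:r[3],::-1],(0,0),fx=k,fy=k,interpolation=cv2.INTER_CUBIC)
cv2.imwrite('pics/c3s.png',c('side3',(90,190,170,270),6))
cv2.imwrite('pics/c3w.png',c('wrist3',(120,420,130,430),2))
cv2.imwrite('pics/c3t.png',c('top3',(250,330,130,230),6))
s=status.read_state();print(s['tcp_pos'],s['ft_force'])
E
```

```text
t: 5.38
tcp_pos: [0.4689, 0.17, 0.1694]
ee_rot: [0.999, -0.049, 0.0, 0.0]
ft_force: [0.9, -1.4, -0.1]
grip_width: 0.0145
[0.46902417 0.17046193 0.16986397] [0.17011575 0.01646701 0.62912591]
```

View pics/c3s.png

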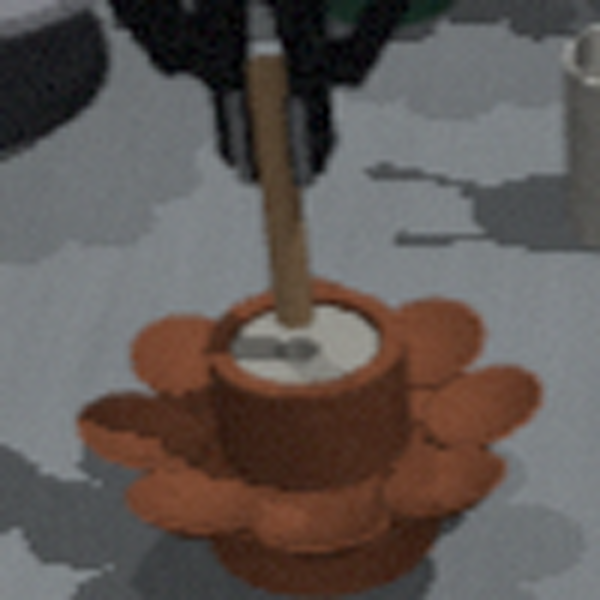

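View pics/c3w.png

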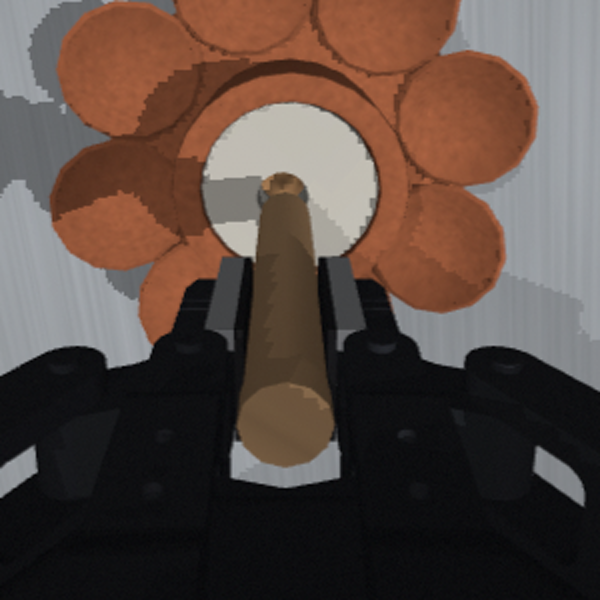

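View pics/c3t.png

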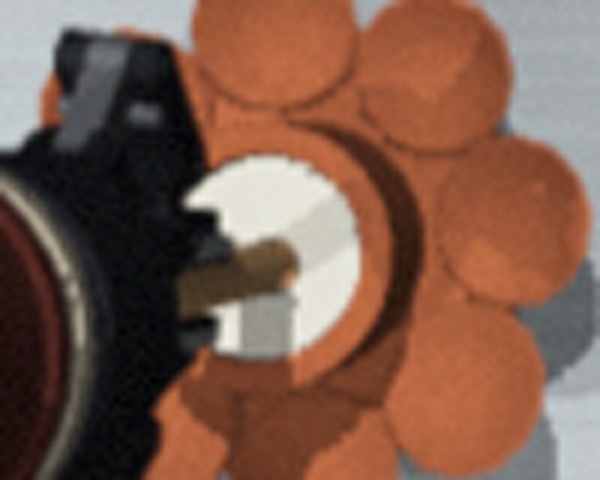

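```bash
python3 - <<'E'
from h import *
f=lambda c,o,k:((c[0]+.5)/k-.5+o[0],(c[1]+.5)/k-.5+o[1])
s=load('side3');t=load('top3');w=load('wrist3')
print('side foot',atz(s,*f((295.5,316.5),(170,90),6),.106),'hole',atz(s,*f((298,349),(170,90),6),.09))
c=lambda n,r,k:cv2.resize(load(n)['im'][r[0]:r[1],r[2]:r[3],::-1],(0,0),fx=k,fy=k,interpolation=cv2.INTER_CUBIC)
cv2.imwrite('pics/c3w2.png',c('wrist3',(170,270,230,320),6))
cv2.imwrite('pics/c3s2.png',c('side3',(95,160,195,245),11))
E
```

```text
side foot [0.47000258 0.1700339  0.106     ] hole [0.46939181 0.17088606 0.09      ]
```

View pics/c3w2.png

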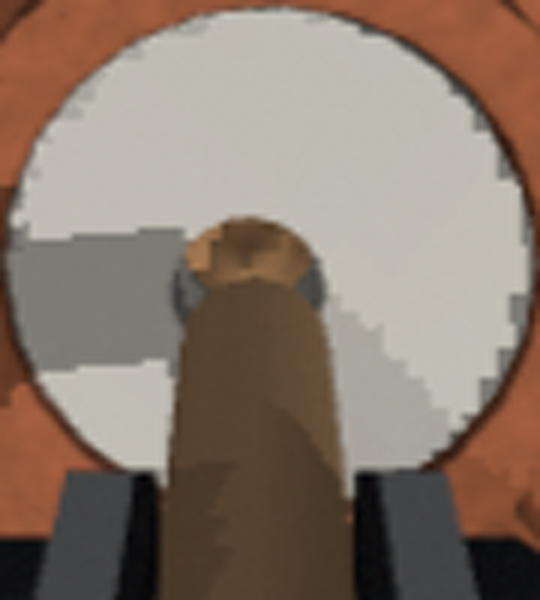

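View pics/c3s2.png

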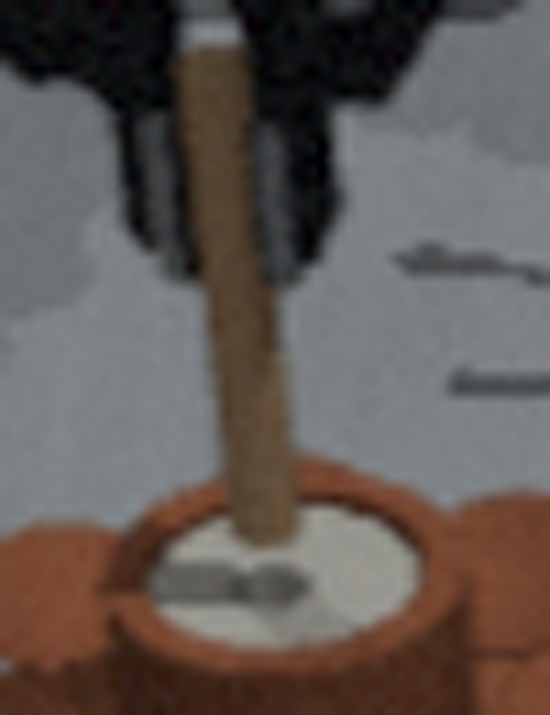

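```bash
python3 - <<'E'
from h import *
f=lambda c,o,k:((c[0]+.5)/k-.5+o[0],(c[1]+.5)/k-.5+o[1])
s=load('side3');w=load('wrist3')
print('w foot',atz(w,*f((256,347),(230,170),6),.107),'hole',atz(w,*f((248.5,290),(230,170),6),.09))
print('s foot',atz(s,*f((266,528),(195,95),11),.106),'hole',atz(s,*f((272,583),(195,95),11),.09))
E
```

```text
w foot [0.46850594 0.16996377 0.107     ] hole [0.46779232 0.17127249 0.09      ]
s foot [0.46986165 0.16913485 0.106     ] hole [0.46934148 0.1717443  0.09      ]
```

```bash
python3 -m jog '{"offset":[[-0.07,0.14,-0.3],[-0.07,0.14,-0.6],[-0.07,0.14,-0.9],[-0.07,0.14,-1.2],[-0.07,0.14,-1.4],[-0.07,0.14,-1.5],[-0.07,0.14,-1.6],[-0.07,0.14,-1.6],[-0.07,0.14,-1.6]],"delta_rot":[[0,0,0],[0,0,0],[0,0,0],[0,0,0],[0,0,0],[0,0,0],[0,0,0],[0,0,0],[0,0,0]],"hand":[1,1,1,1,1,1,1,1,1]}'
python3 -m jog '{"offset":[[0,0,-0.05],[0,0,-0.1],[0,0,-0.15],[0,0,-0.2],[0,0,-0.2],[0,0,-0.2]],"delta_rot":[[0,0,0],[0,0,0],[0,0,0],[0,0,0],[0,0,0],[0,0,0]],"hand":[1,1,1,1,1,1]}'
```

```text
t: 6.28
tcp_pos: [0.4679, 0.1722, 0.1533]
ee_rot: [0.999, -0.048, 0.0, -0.0]
ft_force: [0.5, -0.6, 0.8]
grip_width: 0.0144
t: 6.78
tcp_pos: [0.4678, 0.1721, 0.1513]
ee_rot: [0.999, -0.048, -0.0, 0.0]
ft_force: [0.7, -0.1, -0.1]
grip_width: 0.0145
```

```bash
python3 -m jog '{"offset":[[0,0,-0.05],[0,0,-0.1],[0,0,-0.15],[0,0,-0.2],[0,0,-0.25],[0,0,-0.25]],"delta_rot":[[0,0,0],[0,0,0],[0,0,0],[0,0,0],[0,0,0],[0,0,0]],"hand":[1,1,1,1,1,1]}'
python3 - <<'E'
from h import *
snap('wrist','w4');snap('side','s4')
c=lambda n,r,k:cv2.resize(load(n)['im'][r[0]:r[1],r[2]:r[3],::-1],(0,0),fx=k,fy=k,interpolation=cv2.INTER_CUBIC)
cv2.imwrite('pics/c4.png',np.hstack([c('w4',(170,270,230,320),4.4),c('s4',(100,160,190,250),7.334)[:440,:]]))
E
```

```text
t: 7.28
tcp_pos: [0.4678, 0.1721, 0.1487]
ee_rot: [0.999, -0.048, -0.0, 0.0]
ft_force: [-0.4, -0.1, 0.3]
grip_width: 0.0142
```

View pics/c4.png

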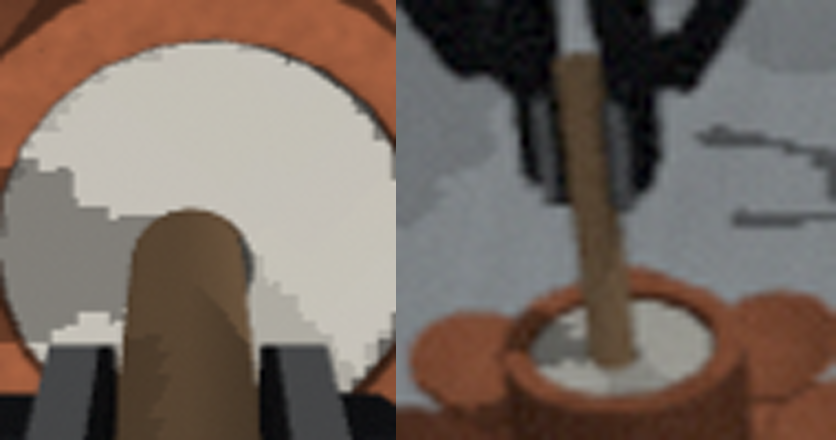

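The wrist view shows the post filling the hole, with a thin gap on the right at (248,265). There is no contact force, so I keep lowering.

```bash
python3 -m jog '{"offset":[[0,0,-0.1],[0,0,-0.2],[0,0,-0.3],[0,0,-0.4],[0,0,-0.4],[0,0,-0.4]],"delta_rot":[[0,0,0],[0,0,0],[0,0,0],[0,0,0],[0,0,0],[0,0,0]],"hand":[1,1,1,1,1,1]}'
python3 -m jog '{"offset":[[0,0,-0.1],[0,0,-0.2],[0,0,-0.3],[0,0,-0.4],[0,0,-0.4],[0,0,-0.4]],"delta_rot":[[0,0,0],[0,0,0],[0,0,0],[0,0,0],[0,0,0],[0,0,0]],"hand":[1,1,1,1,1,1]}'
```

```text
t: 7.88
tcp_pos: [0.4678, 0.1721, 0.1447]
ee_rot: [0.999, -0.048, -0.0, 0.0]
ft_force: [-0.2, -0.1, 0.1]
grip_width: 0.0148
t: 8.38
tcp_pos: [0.4678, 0.1721, 0.1407]
ee_rot: [0.999, -0.048, -0.0, 0.0]
ft_force: [-0.5, -1.0, -0.8]
grip_width: 0.0145
```

```bash
python3 -m jog '{"offset":[[0,0,-0.1],[0,0,-0.2],[0,0,-0.3],[0,0,-0.4],[0,0,-0.5],[0,0,-0.6],[0,0,-0.7],[0,0,-0.8],[0,0,-0.9],[0,0,-0.9],[0,0,-0.9]],"delta_rot":[[0,0,0],[0,0,0],[0,0,0],[0,0,0],[0,0,0],[0,0,0],[0,0,0],[0,0,0],[0,0,0],[0,0,0],[0,0,0]],"hand":[1,1,1,1,1,1,1,1,1,1,1]}'
python3 -m jog '{"offset":[[0,0,-0.05],[0,0,-0.1],[0,0,-0.15],[0,0,-0.2],[0,0,-0.25],[0,0,-0.3],[0,0,-0.35],[0,0,-0.4],[0,0,-0.4],[0,0,-0.4]],"delta_rot":[[0,0,0],[0,0,0],[0,0,0],[0,0,0],[0,0,0],[0,0,0],[0,0,0],[0,0,0],[0,0,0],[0,0,0]],"hand":[1,1,1,1,1,1,1,1,1,1]}'
```

```text
t: 9.3
tcp_pos: [0.4678, 0.1721, 0.1316]
ee_rot: [0.999, -0.048, -0.0, 0.0]
ft_force: [-0.1, -0.4, -0.7]
grip_width: 0.0145
t: 10.13
tcp_pos: [0.4681, 0.1723, 0.1288]
ee_rot: [0.999, -0.048, 0.0, -0.0]
ft_force: [-2.5, -0.0, 7.7]
grip_width: 0.0146
```

```bash
python3 -m jog '{"offset":[[0,0,-0.05],[0,0,-0.1],[0,0,-0.15],[0,0,-0.2],[0,0,-0.25],[0,0,-0.3],[0,0,-0.35],[0,0,-0.4],[0,0,-0.4],[0,0,-0.4]],"delta_rot":[[0,0,0],[0,0,0],[0,0,0],[0,0,0],[0,0,0],[0,0,0],[0,0,0],[0,0,0],[0,0,0],[0,0,0]],"hand":[1,1,1,1,1,1,1,1,1,1]}'
python3 -m jog '{"offset":[[0,0,-0.05],[0,0,-0.1],[0,0,-0.15],[0,0,-0.2],[0,0,-0.25],[0,0,-0.3],[0,0,-0.3],[0,0,-0.3]],"delta_rot":[[0,0,0],[0,0,0],[0,0,0],[0,0,0],[0,0,0],[0,0,0],[0,0,0],[0,0,0]],"hand":[1,1,1,1,1,1,1,1]}'
```

```text
t: 10.97
tcp_pos: [0.4681, 0.1723, 0.1248]
ee_rot: [0.999, -0.048, 0.0, -0.0]
ft_force: [-2.1, -0.9, 7.1]
grip_width: 0.0144
t: 11.63
tcp_pos: [0.4681, 0.1723, 0.1218]
ee_rot: [0.999, -0.048, 0.0, -0.0]
ft_force: [-2.1, -0.7, 6.0]
grip_width: 0.0145
```

```bash
python3 -m jog '{"offset":[[0,0,-0.05],[0,0,-0.1],[0,0,-0.15],[0,0,-0.2],[0,0,-0.25],[0,0,-0.3],[0,0,-0.3],[0,0,-0.3]],"delta_rot":[[0,0,0],[0,0,0],[0,0,0],[0,0,0],[0,0,0],[0,0,0],[0,0,0],[0,0,0]],"hand":[1,1,1,1,1,1,1,1]}'
python3 -m jog '{"offset":[[0,0,-0.05],[0,0,-0.1],[0,0,-0.1],[0,0,-0.1]],"delta_rot":[[0,0,0],[0,0,0],[0,0,0],[0,0,0]],"hand":[1,1,1,1]}'
```

```text
t: 12.3
tcp_pos: [0.4681, 0.1723, 0.1188]
ee_rot: [0.999, -0.048, 0.0, -0.0]
ft_force: [-2.0, -0.2, 7.1]
grip_width: 0.0146
t: 12.63
tcp_pos: [0.4681, 0.1723, 0.1178]
ee_rot: [0.999, -0.048, 0.0, -0.0]
ft_force: [-2.6, -0.1, 6.3]
grip_width: 0.0141
```

```bash
python3 -m jog '{"offset":[[0,0,-0.05],[0,0,-0.1],[0,0,-0.1],[0,0,-0.1]],"delta_rot":[[0,0,0],[0,0,0],[0,0,0],[0,0,0]],"hand":[1,1,1,1]}'
python3 -m jog '{"offset":[[0,0,-0.05],[0,0,-0.1],[0,0,-0.1],[0,0,-0.1]],"delta_rot":[[0,0,0],[0,0,0],[0,0,0],[0,0,0]],"hand":[1,1,1,1]}'
```

```text
t: 12.97
tcp_pos: [0.4684, 0.1724, 0.1177]
ee_rot: [0.999, -0.048, 0.0, -0.0]
ft_force: [-4.2, -0.8, 12.9]
grip_width: 0.0145
t: 13.3
tcp_pos: [0.4686, 0.1725, 0.1176]
ee_rot: [0.999, -0.048, 0.001, -0.0]
ft_force: [-5.7, -1.7, 19.7]
grip_width: 0.0145
```

It bottomed out: the force rises with no more motion, at TCP 0.1177 (0.1175 expected). I relax and open.

```bash
python3 -m jog '{"offset":[[0,0,0.1],[0,0,0.2],[0,0,0.25],[0,0,0.25]],"delta_rot":[[0,0,0],[0,0,0],[0,0,0],[0,0,0]],"hand":[1,1,1,1]}'
python3 -m jog '{"offset":[[0,0,0],[0,0,0],[0,0,0],[0,0,0],[0,0,0],[0,0,0],[0,0,0],[0,0,0],[0,0,0],[0,0,0]],"delta_rot":[[0,0,0],[0,0,0],[0,0,0],[0,0,0],[0,0,0],[0,0,0],[0,0,0],[0,0,0],[0,0,0],[0,0,0]],"hand":[0.5,0.3,0.1,0,0,0,0,0,0,0]}'
python3 -m jog '{"offset":[[0,0,2],[0,0,4],[0,0,7],[0,0,10],[0,0,13],[0,0,13],[-2,-5,13],[-4,-9,13],[-6,-13,13],[-8,-17,13],[-8,-20,13],[-8,-20,13],[-8,-20,13]],"delta_rot":[[0,0,0],[0,0,0],[0,0,0],[0,0,0],[0,0,0],[0,0,0],[0,0,0],[0,0,0],[0,0,0],[0,0,0],[0,0,0],[0,0,0],[0,0,0]],"hand":[0,0,0,0,0,0,0,0,0,0,0,0,0]}'
python3 - <<'E'
from h import *
snap('top','t5');snap('side','s5')
c=lambda n,r,k:cv2.resize(load(n)['im'][r[0]:r[1],r[2]:r[3],::-1],(0,0),fx=k,fy=k,interpolation=cv2.INTER_CUBIC)
cv2.imwrite('pics/c5.png',np.hstack([c('t5',(250,330,130,210),5),c('s5',(90,190,170,270),4)]))
z=load('t5');p=cloud(z);m=(np.hypot(p[...,0]-.468,p[...,1]-.171)<.02)&(p[...,2]>.14)&(p[...,2]<.2);q=p[m];print(m.sum(),np.round(np.sort(q[:,2])[-25:],4),q[q[:,2]>.16].mean(0))
E
```

```text
t: 13.63
tcp_pos: [0.468, 0.1723, 0.1177]
ee_rot: [0.999, -0.048, 0.0, -0.0]
ft_force: [-1.3, -0.8, 6.0]
grip_width: 0.0142
t: 14.47
tcp_pos: [0.4678, 0.1722, 0.1173]
ee_rot: [0.999, -0.048, 0.0, -0.0]
ft_force: [0.6, -0.1, -0.9]
grip_width: 0.0859
t: 15.55
tcp_pos: [0.3874, -0.0301, 0.2473]
ee_rot: [0.999, -0.051, 0.0, 0.0]
ft_force: [0.7, 0.5, -0.1]
grip_width: 0.0855
115 [0.1648 0.1648 0.1648 0.1649 0.1649 0.165  0.165  0.1651 0.1651 0.1652
 0.1652 0.1655 0.1656 0.1656 0.1656 0.1658 0.1658 0.1659 0.1661 0.1662
 0.1664 0.1664 0.1665 0.1668 0.167 ] [0.46785515 0.17036371 0.16405309]
```

View pics/c5.png

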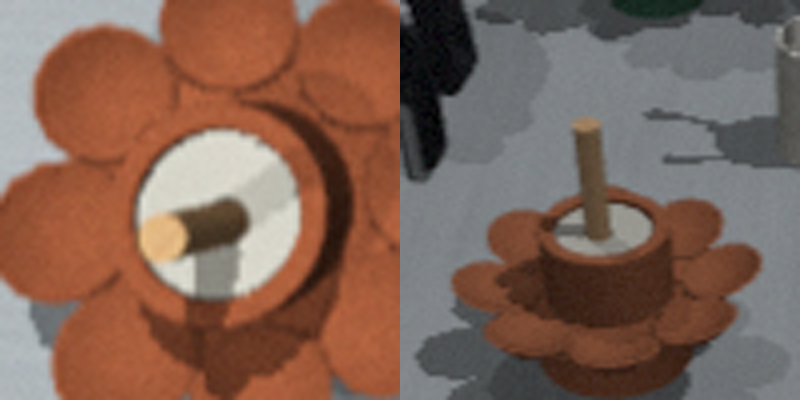

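View pics/s5.png

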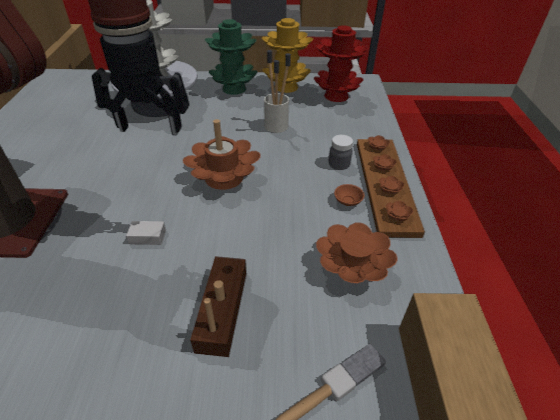

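The post stands upright. The mean height of its top is 0.164, as expected, and it sits at (0.468,0.170), right over the hole. Nothing else has moved and the arm is clear.

```bash
python3 -c "
from station import workorder; print(workorder.job_done())"
```

```text
the job is handed in; nothing more can be done
None
```

The post is in the hole of the lower tier, pressed down to the floor and released. The job was handed in at about 15.7 s of the 61 s allowed; no verdict is given.

- **Finding the hole:** I located it by eye in the top, side and wrist cameras. The post then went in without touching the plaster face, so no feeling was needed.
- **Pressing in:** the tight part took about 6–8 N. It then stopped at the expected height and the force rose to about 20 N, which is half the limit. I eased off before letting go.
- **Last checks:** the post's top averages 0.164 m high, which is exactly the expected value, at (0.468, 0.170) m over the hole. It looks upright by eye; I did not measure the angle. In the side view the other rods, upper tier, bowl and jar look unmoved, and the gripper is open and well clear.
- **Disagreement:** the cameras differed by about 2 mm in x, within their stated calibration error. I corrected for this by comparing the post's foot and the hole in the same picture.

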